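Clear the plaster and set the straightedge against the dental model

TASK

The back of the yellow dental model is to be checked for straightness: first put the two chunks of set plaster lying on the glass slab into the grey waste bin, then take the aluminium straightedge from its sloping stand and lay it flat on the glass, one long edge flush along the model's flat back face and roughly centred on that face. Lay it down without dropping it, let go, and leave everything else where it stands.

Things in the scene. Friction and masses are not known exactly. Their poses are not given: they have to be found in the camera images.
- slab: fixed dark grey-green glass mixing slab, 260 (x) x 260 (y) x 8 mm; origin on its underside (table height), 50 mm to the +x side of its middle, so it spans x from -180 to +80 mm; top face 8 mm up
- model: yellow dental stone model, fixed on the slab: base block 56 (x) x 80 (y) x 22 mm with a horseshoe of teeth on it up to 32 mm; origin at the centre of its underside, on the slab's top face. Its flat back face (80 mm wide, 22 mm high, where the horseshoe is open) looks along its own -x, roughly to the robot, and lies 28 mm from the origin
- stand: fixed plywood stand, 100 x 200 mm footprint, 190 mm wide slope; the slope rises along its own +x at 35 degrees and faces -x, roughly to the robot; a 6 mm lip along the low edge carries the straightedge. Origin under its centre, on the table; slope runs from 28 mm up (at x = -40 mm) to 68 mm up
- straightedge: loose aluminium straightedge, bar 36 (x) x 170 (y) x 8 mm, with a blue grip block in the middle of its upper face, 20 (x) x 30 (y) mm, rising from 8 to 38 mm; 180 g. Origin at the centre of the bar's underside, z out of the upper face. At the start it lies on the stand's slope, so z leans back 35 degrees towards the robot; both long edges are true
- chunk_a: loose white chunk of set plaster, stepped, 34 (x) x 24 (y) x 24 mm, 25 g, on the slab by the model's back face; origin at the centre of its underside
- chunk_b: loose white plug of set plaster, a round tapering lump 32 mm across at the foot, 26 mm across at 22 mm up, 26 mm tall, 22 g, on the slab by the model's back face; origin at the centre of its underside
- bin: fixed grey open waste bin, 110 x 110 x 60 mm outside, walls 4 mm; origin under its centre, on the table
- kit: fixed white box with cream foam, 110 x 100 x 42 mm, at the other side of the bench; bystander, not the waste bin; origin under its centre
- mug: white ceramic mug, 80 mm across, 95 mm tall, on the table behind; bystander, origin under its centre
- jar_a: small white jar with white lid, 38 mm across, 55 mm tall; bystander, origin under its centre
- jar_b: small white jar with blue lid, 38 mm across, 55 mm tall; bystander, origin under its centre
- jar_c: small amber jar with black lid, 32 mm across, 42 mm tall, on a far corner of the glass slab; bystander, origin under its centre
- arch: small blue-grey dental arch, 34 x 50 x 18 mm, on a near corner of the glass slab; bystander, origin under its centre
Mind the look-alikes: they are no part of the job. There is more than one size of the straightedge; the one meant has the size given above.

How it is judged:
By the outcome, as a careful person would: the job done as asked, in the order asked, and still so for the second after the job is handed in, with the robot touching nothing.
It also fails if it takes over 72 s, if anything falls off the work surface, if the arm or the gripper's body presses on something with over 40 N, if the wrist force passes 120 N, or if a joint passes its speed limit or range.

ROBOT

A 7-joint arm with a two-finger parallel gripper is mounted at the origin on the work surface. World frame = base frame: x ahead of the robot, y to its left, z up, the work surface at z = 0. Lengths are in m, angles in rad, forces in N, time in s.
With the tool pointing down it reaches from about 0.425 to 0.925 m from the base axis. Payload 6.8 kg.
Tool frame: the origin (TCP) lies at the very end of the fingers, on their centre line; the grasp point (between the pads) lies 19 mm behind it; z points along the fingers, y is the line along which they close (so a half turn about z gives the same grasp; the last joint's range is limited). The gripper opens to 85 mm and grips with 20 to 120 N. Pads are 22 mm wide; open, the fingers measure 114 mm over their backs; the gripper's body (76 mm by 85 mm) begins 54 mm behind the grasp point. The pads swing forward as they close: fully open they stand 13 mm farther back than shut.
Start: joints at [1.188, 0.477, 0.022, 1.555, -0.011, 1.109, -0.083], TCP at [0.183, -0.65, 0.231] pointing down, gripper open.
Joint ranges: [-2.96, 2.96], [-0.34, 2.1], [-1.41, 1.46], [0.24, 2.44], [-1.37, 4.51], [0.17, 1.92], [-2.96, 2.96]. Speed limits (rad/s): [2.39, 2.39, 3.14, 3.14, 3.14, 3.14, 3.14].

INTERFACE

Orientations are given as a rotation vector (axis times angle).
In Python, from bench import r gives the robot as it stands. The module is installed in compiled form; this text tells all that it offers.
- The arm moves only by the tool servo_tool, never from a script. Its argument "commands" is a list of rows, each a list of 7 numbers: the turn, a rotation vector about the world's x, y, z in degrees, then the shift along the world's x, y, z in mm, then the closure, from 0 (fully open) to 1 (shut). A call has 1 to 5 rows; each row is the pose to reach, as a shift and turn from the pose commanded when the call began; what a row does not reach only later rows make up. A row lasts 1/12 s, in which the tool goes at most 41.7 mm and 7.16 degrees, less where a joint would pass 70% of its speed; a pose out of reach is approached as far as the arm can. A call with a gripper value outside its range is refused whole. The fingers move at their own pace and stop on an object; "force" is the grip in N (left out, the last holds). Time passes only in rows, so rows that repeat a pose let the fingers close. It gives the time, the measured TCP pose, the force, the opening and the grip force at its end, in the units of the state.
- r.get_obs(): the state, without advancing time (a new reading comes with each control period).
- r.grab_frame(name): name is "side" or "top" or "wrist"; returns (picture, depth): 400x640x3 uint8, blue, green, red; 400x640 float32, m along the optical axis (not along the pixel's ray), 0 where there is no reading.
- r.camera_info(name): a dict with "vertical_fov" (degrees; the focal length in pixels is half the picture's height over the tangent of half this angle, whatever the lens; pixels are square), "cx", "cy" (the principal point, pixels), "cam_to_world" (4x4, takes a point from camera to world coordinates); the wrist camera has in their place "T_tool_cam" (4x4, takes a point from camera to tool coordinates, whose origin is the TCP and whose axes are the flange's). Camera axes: x right, y up, looking along -z (the intrinsics and any distortion apply to the point x, -y, -z); pixel columns grow to the right and rows downward; lengths in m; the calibration is good to about 2 mm. A picture is of the moment at which its call begins: read the wrist's pose just before it. camera_info takes no time and is no camera call.
- r.hand_in(): hands the job in; it is judged then, once.
The state is a dict: "clock": time; "joints": joint angles; "qvel": joint speeds; "tau": joint torques, N m; "tcp_pos": TCP position; "orientation": TCP orientation; "contact_force": force on the tool from outside, world axes, zero at the start; "moment": the same for the moment, N m; "grip_width": finger opening in m; "gripper_force": force on a finger pad.
Only numpy, scipy, OpenCV 4.12 (cv2) and the standard library are available. Lean on these libraries where they do the work, as an engineer would, in place of code of your own. Each camera call takes 0.05 s, during which the arm holds its last target. There are 200 camera calls.

## Working session

There is one attempt and no reset: what is moved stays moved. The work goes in short steps, Python scripts to look and compute and a tool call to move; the robot and the scene stay as the last step left them, time stands still between calls to the robot, and variables do not carry over. Pictures are saved under pics/ and viewed, at most 10 in all, crops included, and the job is handed in when it is done.

Besides the shell and the picture viewer there is one more tool, called after ">>>" as name([rows], argument=value, ...), one row to a line, values as JSON. servo_tool: Moves the arm, as the interface text tells. Its arguments: {"type":"object","properties":{"commands":{"type":"array"},"force":{"type":"number"}},"required":["commands"]}

```bash
mkdir -p pics
python3 - <<'E'
from bench import r
import cv2,numpy as np
for n in("top","side"):
    im,d=r.grab_frame(n); cv2.imwrite(f"pics/{n}0.png",im); np.save(f"{n}0.npy",d)
    print(n,r.camera_info(n))
print(r.camera_info("wrist"))
print(r.get_obs())
E
```

```text
top {'vertical_fov': 47.16799264793187, 'cx': 315.3930698710537, 'cy': 203.2541207827478, 'cam_to_world': array([[ 1.44334145e-02,  9.76127777e-01, -2.16716956e-01,
         3.18316313e-01],
       [-9.99895709e-01,  1.41982583e-02, -2.64213223e-03,
         8.22046347e-03],
       [ 4.97944659e-04,  2.16732489e-01,  9.76230905e-01,
         1.26117927e+00],
       [ 0.00000000e+00,  0.00000000e+00,  0.00000000e+00,
         1.00000000e+00]])}
side {'vertical_fov': 44.26941090436565, 'cx': 319.36599057614126, 'cy': 196.91457862975594, 'cam_to_world': array([[-0.91201436,  0.24718396, -0.32730704,  0.1744673 ],
       [-0.40962577, -0.58956674,  0.69614495,  0.9227461 ],
       [-0.02089348,  0.76896758,  0.63894626,  0.92421646],
       [ 0.        ,  0.        ,  0.        ,  1.        ]])}
{'vertical_fov': 64.50701762780132, 'cx': 321.7906746882341, 'cy': 196.4797026641883, 'T_tool_cam': array([[-6.68109571e-04,  9.52285910e-01,  3.05206651e-01,
         7.68636763e-02],
       [ 9.99999626e-01,  8.03754193e-04, -3.18782277e-04,
        -9.34760549e-05],
       [-5.48882996e-04,  3.05206324e-01, -9.52286091e-01,
        -1.43469146e-01],
       [ 0.00000000e+00,  0.00000000e+00,  0.00000000e+00,
         1.00000000e+00]])}
{'clock': 0.1, 'joints': array([ 1.18790732,  0.47772437,  0.02236115,  1.55635156, -0.01147618,
        1.10929132, -0.08308987]), 'qvel': array([ 0.00025859,  0.00062658, -0.00016685, -0.00312145, -0.00096347,
        0.00013902, -0.00286819]), 'tau': array([ 4.47326587e-03, -5.97759748e+01,  1.61406722e+00, -2.81955385e+01,
        1.28859075e-02,  5.03716234e-03, -1.09596138e-05]), 'tcp_pos': array([ 0.18298468, -0.64917246,  0.23041908]), 'orientation': array([-3.11039333e+00, -4.30099096e-01,  5.85120548e-04]), 'contact_force': array([-0.62640589, -0.12540595,  0.07058221]), 'moment': array([ 0.0102675 , -0.00524106, -0.01216685]), 'gripper_force': 0.0, 'grip_width': 0.08527736873845328}
```

View pics/top0.png

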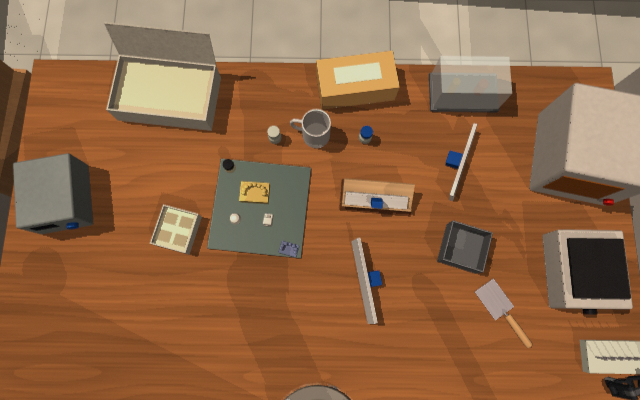

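View pics/side0.png

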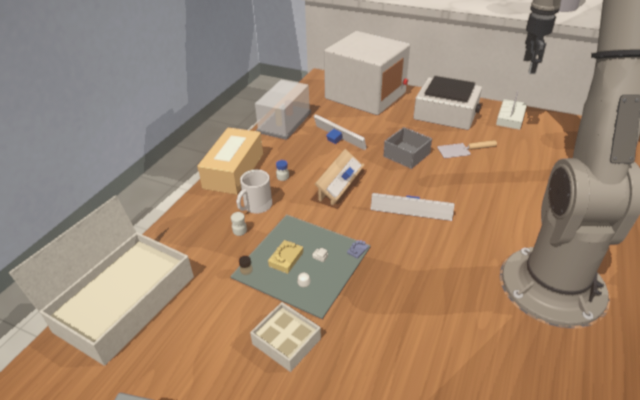

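The top view shows:
- **Slab** about (260,208), with the model at (255,192), its back facing down in the picture.
- **Chunks**: plug at (234,217), stepped chunk at (267,219).
- **Bin**: grey, at (466,247). The white kit at (176,229) is a look-alike.
- **Straightedges**: (377,200) on the stand, (367,280) and (463,160) loose on the table. The one on the stand fits the description; I'll check its size in a crop.

```bash
cat > h.py <<'E'
from bench import r
import cv2,numpy as np
from scipy.spatial.transform import Rotation as R
def cam(n,obs=None):
    c=r.camera_info(n); f=200/np.tan(np.radians(c["vertical_fov"]/2))
    if n=="wrist":
        T=np.eye(4);T[:3,:3]=R.from_rotvec(obs["orientation"]).as_matrix();T[:3,3]=obs["tcp_pos"]
        M=T@c["T_tool_cam"]
    else: M=c["cam_to_world"]
    return f,c["cx"],c["cy"],M
def cloud(d,K):
    f,cx,cy,M=K; v,u=np.mgrid[:400,:640]
    P=np.stack([(u-cx)/f*d,-(v-cy)/f*d,-d],-1)
    P=P@M[:3,:3].T+M[:3,3]; P[d==0]=np.nan; return P
def onz(u,v,z,K):
    f,cx,cy,M=K; D=M[:3,:3]@np.array([(u-cx)/f,-(v-cy)/f,-1]); o=M[:3,3]
    return o+D*(z-o[2])/D[2]
E
python3 - <<'E'
from h import *
K=cam("top"); P=cloud(np.load("top0.npy"),K)
for n,u,v in[("plug",234,217),("chunk",267,219),("modelL",240,201),("modelR",270,203),("seL",346,201),("seR",408,208),("grip",377,203),("binc",466,247),("slab",300,200),("table",330,240),("se2a",358,241),("se2b",373,322),("se3a",474,127),("se3b",454,197),("jarc",228,164),("arch",289,248)]:
    print(n,np.round(P[v,u],3))
S=P[:,:,2]
for nm,z0,z1,box in[("bin",.05,.07,(220,280,430,500)),]:
    v0,v1,u0,u1=box; m=(S[v0:v1,u0:u1]>z0)&(S[v0:v1,u0:u1]<z1)
    vv,uu=np.nonzero(m); q=P[v0:v1,u0:u1][m]; print(nm,len(q),q.min(0),q.max(0),cv2.minAreaRect(q[:,:2].astype(np.float32)))
im=cv2.imread("pics/top0.png")
cv2.imwrite("pics/crop1.png",cv2.resize(im[110:335,205:505],None,fx=2.6,fy=2.6,interpolation=cv2.INTER_CUBIC))
E
```

```text
plug [0.549 0.232 0.036]
chunk [0.544 0.142 0.037]
modelL [0.596 0.22  0.024]
modelR [0.595 0.139 0.009]
seL [ 0.596 -0.072  0.045]
seR [ 0.582 -0.243  0.032]
grip [ 0.585 -0.152  0.075]
binc [ 0.48  -0.404  0.007]
slab [0.605 0.055 0.008]
table [ 0.494 -0.03   0.002]
se2a [ 0.486 -0.103  0.05 ]
se2b [ 0.278 -0.141  0.043]
se3a [ 0.817 -0.435  0.04 ]
se3b [ 0.621 -0.379  0.005]
jarc [0.695 0.255 0.048]
arch [0.469 0.082 0.016]
bin 383 [ 0.40841056 -0.45799099  0.05001074] [ 0.54188921 -0.3219491   0.06771068] ((0.47598737478256226, -0.39076024293899536), (0.11221717298030853, 0.11188970506191254), 73.52183532714844)
```

View pics/crop1.png

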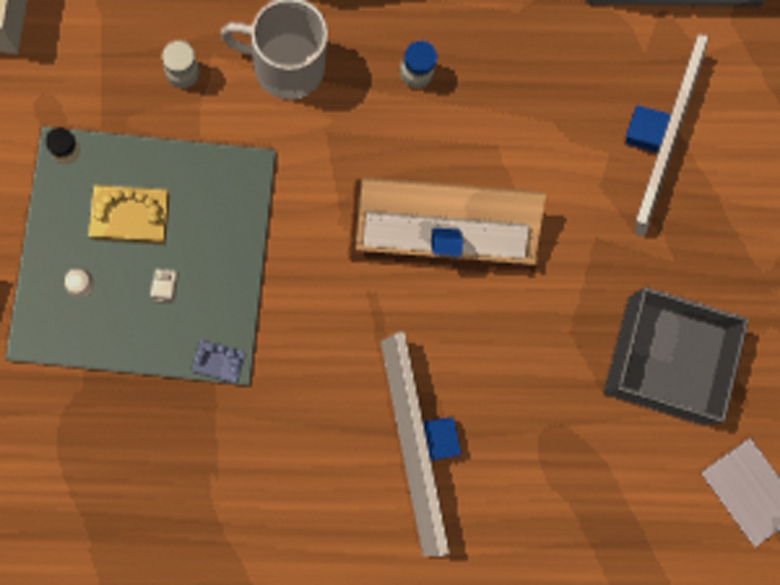

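The bar on the stand measures about 171 mm long. The two loose bars measure over 200 mm, so the one on the stand is the right one. The crop shows it with its blue grip at (447,241), the plug at (76,281), the stepped chunk at (163,285) and the grey bin at (682,357). Next I move off for wrist views of the stand and the chunks.

>>> servo_tool([
  [0,0,-3.1,28,28,0,0],
  [0,0,-6.3,56,56,0,0],
  [0,0,-9.4,84,84,0,0],
  [0,0,-12.6,112,112,0,0],
  [0,0,-15.7,140,140,0,0],
])

```text
clock: 0.52
tcp_pos: [0.324, -0.508, 0.2309]
orientation: [-3.141, 0.004, 0.001]
contact_force: [1.5, 0.0, 0.4]
grip_width: 0.0854
gripper_force: 0.0
```

>>> servo_tool([
  [0,0,0,28,29,0,0],
  [0,0,0,56,58,0,0],
  [0,0,0,84,87,0,0],
  [0,0,0,112,116,0,0],
  [0,0,0,140,145,0,0],
])

```text
clock: 0.93
tcp_pos: [0.464, -0.3629, 0.2311]
orientation: [-3.141, -0.001, 0.001]
contact_force: [1.3, -1.1, 0.1]
grip_width: 0.0855
gripper_force: 0.0
```

>>> servo_tool([
  [0,0,0,14,38,0,0],
  [0,0,0,28,76,0,0],
  [0,0,0,42,114,0,0],
  [0,0,0,56,152,0,0],
  [0,0,0,70,190,0,0],
])

```text
clock: 1.35
tcp_pos: [0.5332, -0.1727, 0.2311]
orientation: [-3.142, -0.001, 0.001]
contact_force: [-0.3, 0.7, 0.7]
grip_width: 0.0855
gripper_force: 0.0
```

Tracking is accurate. I save the stand view, then go on to the slab.

```bash
cat > shot.py <<'E'
import sys
from h import *
n=sys.argv[1]; o=r.get_obs(); im,d=r.grab_frame("wrist")
cv2.imwrite(f"pics/{n}.png",im); np.savez(n,im=im,P=cloud(d,cam("wrist",o)),K=np.array(cam("wrist",o)[3]))
E
python3 shot.py w_stand
```

```text
(no output)
```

>>> servo_tool([
  [0,0,0,0,39,0,0],
  [0,0,0,0,78,0,0],
  [0,0,0,0,117,0,0],
  [0,0,0,0,156,0,0],
  [0,0,0,0,195,0,0],
])

```text
clock: 1.82
tcp_pos: [0.5326, 0.0218, 0.2311]
orientation: [3.141, 0.001, -0.001]
contact_force: [1.2, -0.0, 0.3]
grip_width: 0.0855
gripper_force: 0.0
```

>>> servo_tool([
  [0,0,0,0,39,0,0],
  [0,0,0,0,78,0,0],
  [0,0,0,0,117,0,0],
  [0,0,0,0,150,0,0],
  [0,0,0,0,160,0,0],
])

```text
clock: 2.23
tcp_pos: [0.5318, 0.1869, 0.2313]
orientation: [-3.138, -0.013, 0.001]
contact_force: [-0.8, 1.2, 0.0]
grip_width: 0.0851
gripper_force: 0.0
```

```bash
python3 shot.py w_slab
python3 - <<'E'
import cv2,numpy as np
a=cv2.imread("pics/w_stand.png");b=cv2.imread("pics/w_slab.png")
cv2.imwrite("pics/both.png",cv2.resize(np.vstack([a,b]),(480,600),interpolation=cv2.INTER_AREA))
E
```

```text
(no output)
```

View pics/both.png

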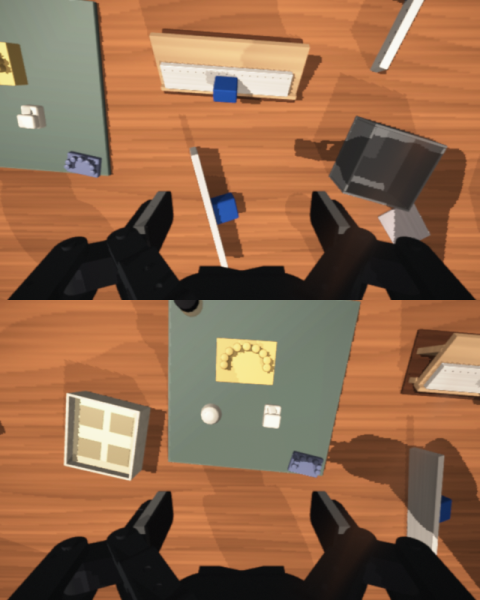

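Upper half: the stand with the bar, its blue grip at about (226,90), and the bin at (388,160). Lower half: the plug at (209,413), the stepped chunk at (272,416), the model at (246,361) and the white kit at (105,435). Now I measure.

Run:
```python
from h import *
s=np.load("w_slab.npz");P=s["P"];Z=P[...,2];im=s["im"].astype(int)
inx=lambda x0,x1,y0,y1:(P[...,0]>x0)&(P[...,0]<x1)&(P[...,1]>y0)&(P[...,1]<y1)
slab=inx(.5,.6,.16,.2);print("slab z",np.nanmedian(Z[slab]))
def rect(m,t):
    q=P[m];print(t,len(q),"rect",cv2.minAreaRect((q[:,:2]*1000).astype(np.float32)),"z",np.percentile(q[:,2],[5,50,95]))
rect(inx(.51,.59,.19,.28)&(Z>.029),"plug")
rect(inx(.51,.59,.10,.18)&(Z>.016),"chunk")
rect(inx(.51,.59,.10,.18)&(Z>.028),"chunktop")
yel=(im[...,2]-im[...,0]>60)&inx(.57,.7,.1,.27)&(Z>.027)&(Z<.034)
rect(yel,"model top face")
# back edge: lowest x per y
q=P[(im[...,2]-im[...,0]>60)&inx(.57,.7,.1,.27)&(Z>.026)]
ys=[];xs=[]
for y in np.arange(.145,.215,.004):
    a=q[abs(q[:,1]-y)<.002]
    if len(a):ys.append(y);xs.append(np.percentile(a[:,0],3))
print(np.round(xs,4)[:],np.polyfit(ys,xs,1),q[:,1].min(),q[:,1].max())
s=np.load("w_stand.npz");P=s["P"];Z=P[...,2];im=s["im"].astype(int)
blue=(im[...,0]-im[...,2]>60)&inx(.5,.68,-.2,-.1)&(Z>.04)
rect(blue,"grip")
q=P[blue]; print(q.min(0),q.max(0))
white=(im.min(-1)>140)&(np.ptp(im,axis=-1)<40)&inx(.5,.68,-.27,-.05)
rect(white,"bar")
q=P[white];c=np.median(q,0);q=q[np.linalg.norm(q-c,axis=1)<.12];c=q.mean(0);u,sv,vt=np.linalg.svd(q-c,full_matrices=False);print(c,vt,sv)
print(((q-c)@vt.T).min(0),((q-c)@vt.T).max(0))
rect(inx(.4,.56,-.48,-.3)&(Z>.055)&(Z<.066),"bin")
```

```text
slab z 0.3119169487038742
plug 20622 rect ((541.2222290039062, 229.2823944091797), (39.19419860839844, 70.55186462402344), 28.02588653564453) z [0.25778943 0.30459238 0.32122051]
chunk 20299 rect ((542.0247802734375, 141.2674560546875), (68.28459167480469, 41.51895523071289), 60.939395904541016) z [0.25370118 0.30302187 0.32118177]
chunktop 20050 rect ((538.433349609375, 144.0029296875), (69.33619689941406, 34.32038879394531), 66.67146301269531) z [0.25726061 0.30340593 0.32121627]
model top face 3613 rect ((621.0568237304688, 182.64515686035156), (80.00025177001953, 56.2830696105957), 87.03085327148438) z [0.0295437  0.0308449  0.03209953]
[0.5939 0.593  0.5929 0.5939 0.5938 0.5938 0.5938 0.5938 0.5957 0.5948
 0.5947 0.5947 0.5956 0.5956 0.5965 0.5955 0.5965 0.5965] [0.05027904 0.58571953] 0.14147981357557918 0.22300101793069274
grip 981 rect ((588.0928344726562, -152.52703857421875), (28.7945499420166, 30.413257598876953), 85.50853729248047) z [0.0559763  0.06890197 0.07503503]
[ 0.57218695 -0.16682707  0.0529465 ] [ 0.60353831 -0.13759279  0.07690456]
bar 4891 rect ((578.9634399414062, -152.59837341308594), (170.93955993652344, 72.74720001220703), 86.0771713256836) z [0.03747944 0.04932878 0.05557792]
[ 0.60076301 -0.15273175  0.04798814] [[-6.74661515e-02 -9.97721259e-01  7.79452721e-04]
 [-8.48350397e-01  5.69544459e-02 -5.26362797e-01]
 [-5.25118959e-01  3.61729212e-02  8.50259724e-01]] [3.64310559 0.76962839 0.11536066]
[-0.08412991 -0.01481425 -0.00737091] [0.0867993  0.02270622 0.02853162]
bin 2152 rect ((474.9649963378906, -390.28985595703125), (112.28701782226562, 110.39746856689453), 73.07194519042969) z [0.05570769 0.06027491 0.06187519]
```

Run:
```python
from h import *
s=np.load("w_slab.npz");P=s["P"];Z=P[...,2]
inx=lambda x0,x1,y0,y1:(P[...,0]>x0)&(P[...,0]<x1)&(P[...,1]>y0)&(P[...,1]<y1)
print("slab z",np.nanmedian(Z[inx(.5,.58,.16,.2)&(Z<.1)]))
def rect(m,t):
    q=P[m];print(t,len(q),"rect",cv2.minAreaRect((q[:,:2]*1000).astype(np.float32)),"z",np.percentile(q[:,2],[5,50,95]))
rect(inx(.51,.585,.19,.28)&(Z>.030)&(Z<.05),"plug")
rect(inx(.51,.585,.10,.18)&(Z>.014)&(Z<.05),"chunk")
rect(inx(.51,.585,.10,.18)&(Z>.028)&(Z<.05),"chunktop")
s=np.load("w_stand.npz");P=s["P"];Z=P[...,2];im=s["im"].astype(int)
blue=(im[...,0]-im[...,2]>60)&inx(.5,.68,-.2,-.1)&(Z>.04)
white=(im.min(-1)>120)&(np.ptp(im,axis=-1)<45)&inx(.5,.68,-.27,-.05)&(Z<.07)
F=(R.from_euler("z",-3.9,degrees=True)*R.from_euler("y",-35,degrees=True)).as_matrix() # columns bar x,y,z
for n,m in(("blue",blue),("white",white)):
    q=P[m]@F*1000; print(n,np.round(np.percentile(q,[1,5,25,50,75,95,99],axis=0),1).tolist())
q=P[blue]@F;t=q[q[:,2]>np.percentile(q[:,2],97)-.004]
print("top face",np.percentile(t*1000,[1,99],axis=0))
w=P[white]@F; z0=np.median(w[:,2]);w=w[abs(w[:,2]-z0)<.004];lo=np.percentile(w,[.5,99.5],axis=0);print("bar",lo*1000)
c=np.array([t[:,0].mean(),(lo[:,1].mean()),z0]);
print("bar top-face centre, world (x from grip top / from bar)",F@np.array([np.percentile(t[:,0],[1,99]).mean(),lo[:,1].mean(),z0]),F@np.array([lo[:,0].mean(),lo[:,1].mean(),z0]))
print("F",F)
```

```text
slab z 0.008909386982215606
plug 413 rect ((547.306640625, 233.51443481445312), (24.552539825439453, 24.683088302612305), 35.3514289855957) z [0.03045563 0.0331962  0.03551299]
chunk 682 rect ((544.679931640625, 142.3708953857422), (24.4464111328125, 34.12954330444336), 84.7414779663086) z [0.02089378 0.03101997 0.0337558 ]
chunktop 425 rect ((542.8286743164062, 142.64585876464844), (24.07720375061035, 26.35553741455078), 84.0652084350586) z [0.02906077 0.03248262 0.03394379]
blue [[514.6, -125.9, -306.6], [516.6, -124.8, -304.5], [524.6, -119.3, -294.3], [531.7, -112.0, -282.2], [532.4, -105.2, -280.1], [532.9, -99.7, -279.3], [533.3, -98.5, -279.0]]
white [[505.7, -195.5, -316.8], [507.8, -189.4, -314.8], [517.4, -159.2, -310.6], [528.5, -112.3, -310.1], [537.2, -64.6, -309.6], [540.6, -35.0, -309.0], [541.0, -29.0, -308.6]]
top face [[ 514.42361733 -125.94059144 -282.88425493]
 [ 532.90129764  -98.52475171 -278.88638559]]
bar [[ 505.33586357 -195.89763157 -313.87926713]
 [ 541.06149143  -28.39075698 -308.43838093]]
bar top-face centre, world (x from grip top / from bar) [ 0.59776941 -0.15315632  0.0463744 ] [ 0.59739039 -0.15313048  0.04610838]
F [[ 8.17255117e-01  6.80152907e-02 -5.72248193e-01]
 [-5.57148644e-02  9.97684279e-01  3.90119680e-02]
 [ 5.73576436e-01 -3.46944695e-18  8.19152044e-01]]
```

>>> servo_tool([
  [0,0,-2,4,-14,-35,0],
  [0,0,-5,8,-28,-70,0],
  [0,0,-5,10,-40,-105,0],
  [0,0,-5,10,-40,-140,0],
  [0,0,-5,10,-40,-155,0],
], force=35)

```text
clock: 2.7
tcp_pos: [0.5407, 0.1359, 0.0718]
orientation: [3.135, -0.141, -0.009]
contact_force: [-0.9, 0.5, -0.1]
grip_width: 0.0853
gripper_force: 0.0
```

>>> servo_tool([
  [0,0,0,0,0,0,0.2],
])

```text
clock: 2.78
tcp_pos: [0.5403, 0.1369, 0.0722]
orientation: [3.135, -0.139, -0.012]
contact_force: [0.4, -0.7, -0.2]
grip_width: 0.0754
gripper_force: 0.0
```

>>> servo_tool([
  [0,0,0,3,5,-25,0.2],
  [0,0,0,3,5,-45,0.2],
  [0,0,0,3,5,-60,0.2],
  [0,0,0,3,5,-60,0.5],
], force=35)

```text
clock: 3.12
tcp_pos: [0.5452, 0.1439, 0.0149]
orientation: [3.137, -0.137, -0.005]
contact_force: [-0.1, -0.3, -0.3]
grip_width: 0.0579
gripper_force: 0.0
```

>>> servo_tool([
  [0,0,0,0,0,0,1],
  [0,0,0,0,0,0,1],
  [0,0,0,0,0,0,1],
  [0,0,0,0,0,0,1],
])

```text
clock: 3.45
tcp_pos: [0.5476, 0.1454, 0.0182]
orientation: [-3.138, 0.136, -0.005]
contact_force: [-0.8, -1.5, 7.9]
grip_width: 0.0227
gripper_force: 35.3
```

>>> servo_tool([
  [0,0,0,0,0,0,1],
  [0,0,0,0,0,20,1],
  [0,0,0,0,0,50,1],
  [0,0,0,0,0,80,1],
])

```text
clock: 3.78
tcp_pos: [0.5456, 0.1451, 0.0974]
orientation: [3.138, -0.136, -0.002]
contact_force: [1.0, -0.1, 0.5]
grip_width: 0.0232
gripper_force: 34.5
```

>>> servo_tool([
  [0,0,-2,-6,-36,15,1],
  [0,0,-5,-12,-74,30,1],
  [0,0,-8,-18,-113,45,1],
  [0,0,-10,-24,-152,50,1],
  [0,0,-12,-30,-190,50,1],
])

```text
clock: 4.2
tcp_pos: [0.5169, -0.0466, 0.149]
orientation: [-3.107, 0.466, -0.007]
contact_force: [0.9, -1.2, -0.6]
grip_width: 0.0229
gripper_force: 34.5
```

>>> servo_tool([
  [0,0,0,-5,-39,0,1],
  [0,0,0,-10,-78,0,1],
  [0,0,0,-15,-117,0,1],
  [0,0,0,-20,-156,0,1],
  [0,0,0,-25,-195,0,1],
])

```text
clock: 4.62
tcp_pos: [0.4908, -0.2416, 0.1473]
orientation: [3.107, -0.463, 0.002]
contact_force: [1.1, 0.1, 0.1]
grip_width: 0.0234
gripper_force: 34.5
```

>>> servo_tool([
  [0,0,0,-4,-39,0,1],
  [0,0,0,-8,-78,0,1],
  [0,0,0,-12,-117,0,1],
  [0,0,0,-15,-150,-30,1],
  [0,0,0,-15,-162,-60,1],
])

```text
clock: 5.03
tcp_pos: [0.4761, -0.4092, 0.0891]
orientation: [3.099, -0.471, 0.01]
contact_force: [0.2, 0.8, -1.0]
grip_width: 0.0227
gripper_force: 34.5
```

>>> servo_tool([
  [0,0,0,0,12,-25,1],
  [0,0,0,0,12,-42,1],
  [0,0,0,0,12,-42,1],
  [0,0,0,0,12,-42,0.55],
  [0,0,0,0,12,-42,0.55],
])

```text
clock: 5.45
tcp_pos: [0.4771, -0.3905, 0.046]
orientation: [3.106, -0.463, 0.004]
contact_force: [0.3, 0.3, 0.3]
grip_width: 0.0385
gripper_force: 0.0
```

>>> servo_tool([
  [0,0,0,0,0,0,0.55],
  [0,0,0,0,0,0,0.55],
  [0,0,0,0,0,38,0.55],
  [0,0,0,0,0,76,0.4],
  [0,0,0,0,0,110,0.2],
])

```text
clock: 5.87
tcp_pos: [0.4764, -0.3899, 0.157]
orientation: [3.107, -0.463, 0.002]
contact_force: [1.0, -0.6, 0.1]
grip_width: 0.061
gripper_force: 0.0
```

Run:
```python
from h import *
im,d=r.grab_frame("side");P=cloud(d,cam("side"))
cv2.imwrite("pics/s1.png",cv2.resize(im[100:300,220:480],None,fx=3,fy=3,interpolation=cv2.INTER_CUBIC)); print(r.get_obs()["tcp_pos"])
```

```text
[ 0.47980331 -0.3923798   0.16450237]
```

View pics/s1.png

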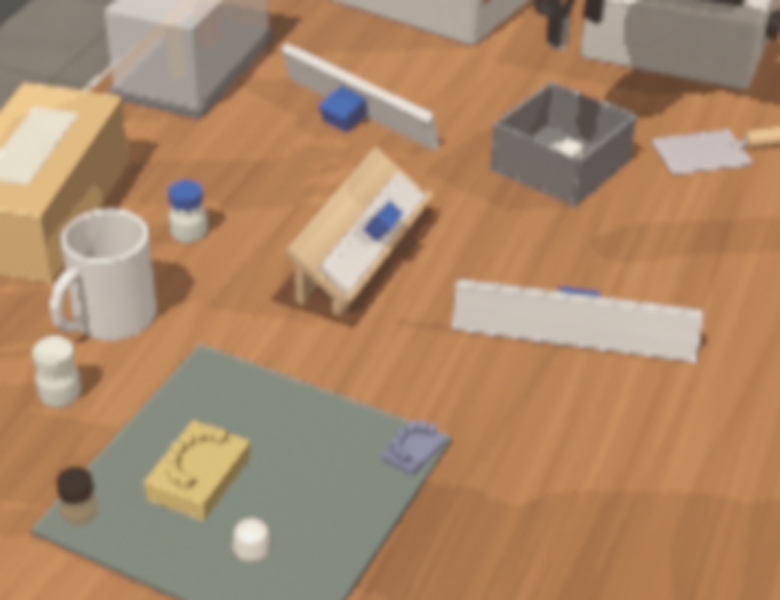

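The stepped chunk is in the grey bin at (568,146). The plug on the slab at (251,540) and everything else are untouched. The plug is next.

>>> servo_tool([
  [0,0,4,7,40,0,0.2],
  [0,0,8,14,80,0,0.2],
  [0,0,12,21,120,0,0.2],
  [0,0,16,28,160,0,0.2],
  [0,0,17,35,200,0,0.2],
])

```text
clock: 6.33
tcp_pos: [0.5116, -0.1881, 0.1554]
orientation: [3.141, 0.006, 0.003]
contact_force: [1.5, 0.3, -0.5]
grip_width: 0.0683
gripper_force: 0.0
```

>>> servo_tool([
  [0,0,0,4,40,0,0.2],
  [0,0,0,8,80,0,0.2],
  [0,0,0,12,120,0,0.2],
  [0,0,0,16,160,0,0.2],
  [0,0,0,20,200,0,0.2],
])

```text
clock: 6.75
tcp_pos: [0.5315, 0.0121, 0.1554]
orientation: [3.141, 0.001, 0.003]
contact_force: [0.2, 0.7, -0.0]
grip_width: 0.0684
gripper_force: 0.0
```

>>> servo_tool([
  [0,0,0,4,40,0,0.2],
  [0,0,0,8,80,0,0.2],
  [0,0,0,12,120,0,0.2],
  [0,0,0,15,160,0,0.2],
  [0,0,0,17,200,0,0.2],
])

```text
clock: 7.17
tcp_pos: [0.5486, 0.2123, 0.1553]
orientation: [-3.141, -0.001, -0.003]
contact_force: [0.5, -0.2, 0.8]
grip_width: 0.0681
gripper_force: 0.0
```

>>> servo_tool([
  [0,0,0,0,12,-20,0.2],
  [0,0,0,0,26,-55,0.2],
  [0,0,0,0,26,-90,0.2],
  [0,0,0,0,26,-95,0.2],
])

```text
clock: 7.5
tcp_pos: [0.5448, 0.2358, 0.0548]
orientation: [3.138, 0.005, -0.01]
contact_force: [-1.0, -1.2, 0.5]
grip_width: 0.0683
gripper_force: 0.0
```

>>> servo_tool([
  [0,0,0,2,0,-25,0.2],
  [0,0,0,2,0,-41,0.2],
  [0,0,0,2,0,-41,0.6],
  [0,0,0,2,0,-41,1],
  [0,0,0,2,0,-41,1],
], force=35)

```text
clock: 7.92
tcp_pos: [0.5515, 0.2364, 0.0203]
orientation: [-3.141, -0.0, -0.004]
contact_force: [0.7, 0.3, 0.0]
grip_width: 0.0326
gripper_force: 0.1
```

>>> servo_tool([
  [0,0,0,0,0,0,1],
  [0,0,0,0,0,0,1],
  [0,0,0,0,0,0,1],
  [0,0,0,0,0,0,1],
])

```text
clock: 8.25
tcp_pos: [0.5516, 0.2366, 0.0205]
orientation: [-3.141, -0.0, -0.005]
contact_force: [-1.4, -1.0, 7.9]
grip_width: 0.0264
gripper_force: 34.5
```

>>> servo_tool([
  [0,0,0,0,0,10,1],
  [0,0,0,0,0,30,1],
  [0,0,0,0,0,65,1],
  [0,0,0,0,0,100,1],
  [0,0,0,0,0,130,1],
])

```text
clock: 8.67
tcp_pos: [0.5505, 0.2366, 0.1517]
orientation: [-3.14, -0.002, -0.003]
contact_force: [0.6, 0.3, -0.6]
grip_width: 0.0261
gripper_force: 34.0
```

>>> servo_tool([
  [0,0,-3,-5,-40,0,1],
  [0,0,-6,-10,-80,0,1],
  [0,0,-9,-15,-120,0,1],
  [0,0,-12,-20,-160,0,1],
  [0,0,-15,-25,-200,0,1],
])

```text
clock: 9.08
tcp_pos: [0.5249, 0.0347, 0.1498]
orientation: [-3.114, 0.412, -0.003]
contact_force: [1.3, -0.2, -0.1]
grip_width: 0.0259
gripper_force: 34.0
```

>>> servo_tool([
  [0,0,0,-5,-40,0,1],
  [0,0,0,-10,-80,0,1],
  [0,0,0,-15,-120,0,1],
  [0,0,0,-20,-160,0,1],
  [0,0,0,-25,-200,0,1],
])

```text
clock: 9.5
tcp_pos: [0.4999, -0.1655, 0.1498]
orientation: [3.115, -0.408, 0.003]
contact_force: [0.1, -0.9, -0.7]
grip_width: 0.0257
gripper_force: 34.0
```

>>> servo_tool([
  [0,0,0,-4,-40,0,1],
  [0,0,0,-8,-80,0,1],
  [0,0,0,-12,-120,0,1],
  [0,0,0,-16,-160,0,1],
  [0,0,0,-18,-195,-5,1],
])

```text
clock: 9.92
tcp_pos: [0.4818, -0.3621, 0.1456]
orientation: [3.113, -0.411, 0.005]
contact_force: [0.1, -1.2, 1.3]
grip_width: 0.026
gripper_force: 34.0
```

>>> servo_tool([
  [0,0,0,0,-17,-35,1],
  [0,0,0,0,-17,-70,1],
  [0,0,0,0,-17,-85,1],
  [0,0,0,0,-17,-85,1],
])

```text
clock: 10.25
tcp_pos: [0.4797, -0.3744, 0.0553]
orientation: [-3.112, 0.409, 0.009]
contact_force: [0.1, 0.6, 0.4]
grip_width: 0.0262
gripper_force: 34.0
```

>>> servo_tool([
  [0,0,0,0,0,0,0.55],
  [0,0,0,0,0,0,0.5],
  [0,0,0,0,0,0,0.5],
  [0,0,0,0,0,0,0.5],
])

```text
clock: 10.58
tcp_pos: [0.4833, -0.3761, 0.0603]
orientation: [3.114, -0.408, 0.005]
contact_force: [0.8, 0.1, -0.2]
grip_width: 0.043
gripper_force: 0.0
```

>>> servo_tool([
  [0,0,0,0,0,38,0.5],
  [0,0,0,0,0,76,0.4],
  [0,0,0,0,0,110,0.25],
  [0,0,5,10,30,130,0.25],
  [0,0,11,20,60,140,0.25],
])

```text
clock: 11.0
tcp_pos: [0.5034, -0.3181, 0.2035]
orientation: [3.135, -0.11, 0.01]
contact_force: [1.4, 0.2, -0.4]
grip_width: 0.0638
gripper_force: 0.0
```

>>> servo_tool([
  [-0.4,-7,0,5,33,0,0.25],
  [-0.9,-14,0,15,70,-5,0.25],
  [-1.4,-21,0,25,105,-15,0.25],
  [-1.9,-28,0,35,140,-25,0.25],
  [-2.4,-34.9,0,45,162,-50,0.25],
])

```text
clock: 11.42
tcp_pos: [0.5279, -0.1772, 0.1634]
orientation: [3.026, -0.107, 0.702]
contact_force: [-1.7, -0.0, -1.6]
grip_width: 0.0643
gripper_force: 0.0
```

```bash
python3 shot.py w_grip
python3 - <<'E'
from h import *
o=r.get_obs(); print(o["tcp_pos"],R.from_rotvec(o["orientation"]).as_matrix().round(3),o["joints"].round(2))
s=np.load("w_grip.npz");P=s["P"];im=s["im"].astype(int);Z=P[...,2]
inx=lambda x0,x1,y0,y1:(P[...,0]>x0)&(P[...,0]<x1)&(P[...,1]>y0)&(P[...,1]<y1)
F=(R.from_euler("z",-3.9,degrees=True)*R.from_euler("y",-35,degrees=True)).as_matrix()
blue=(im[...,0]-im[...,2]>50)&inx(.5,.68,-.2,-.1)&(Z>.04)
q=P[blue]@F*1000;print(len(q),np.percentile(q,[1,50,99],axis=0).round(1).tolist())
p,d=r.grab_frame("top");cv2.imwrite("pics/t2.png",p)
Q=cloud(d,cam("top")); 
big=np.vstack([s["im"],cv2.resize(p[190:390,330:650],(640,400))]);cv2.imwrite("pics/b2.png",cv2.resize(big,(480,600),interpolation=cv2.INTER_AREA))
E
```

```text
[ 0.5265712  -0.18155621  0.16196185] [[ 0.899 -0.076  0.431]
 [-0.058 -0.997 -0.055]
 [ 0.434  0.025 -0.901]] [ 0.59  0.23 -0.37  2.22  0.12  0.27 -1.51]
1132 [[513.3, -126.3, -305.2], [528.0, -112.5, -280.6], [532.9, -98.5, -278.7]]
```

View pics/b2.png

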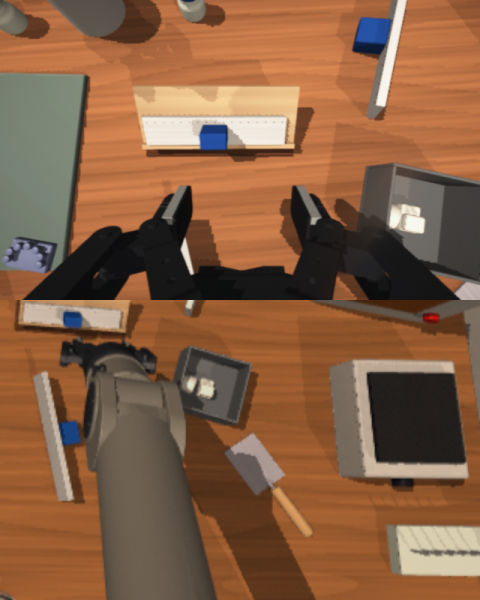

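Both chunks are in the grey bin, at about (405,218) in the wrist view and (200,387) in the top view. The bar is still on its stand. The wrist can't tilt past about 26°. The pads pinch the end faces of the grip block, so the full 35° isn't needed: I'll grasp at this tilt and level the bar afterwards.

>>> servo_tool([
  [0,0,0,10,10,-15,0.25],
  [0,0,0,20,20,-30,0.25],
  [0,0,0,30,30,-45,0.25],
  [0,0,0,43,31,-66,0.25],
  [0,0,0,43,31,-66,0.25],
], force=60)

```text
clock: 11.93
tcp_pos: [0.5736, -0.1557, 0.1018]
orientation: [3.018, -0.112, 0.694]
contact_force: [-0.4, -0.7, 0.3]
grip_width: 0.0639
gripper_force: 0.0
```

```bash
cat > st.py <<'E'
from h import *
F=(R.from_euler("z",-3.9,degrees=True)*R.from_euler("y",-35,degrees=True)).as_matrix()
o=r.get_obs();M=R.from_rotvec(o["orientation"]).as_matrix()
print("tcp",o["tcp_pos"].round(4),"x",M[:,0].round(3),"y",M[:,1].round(3),"z",M[:,2].round(3),"j",o["joints"].round(2),"F",o["contact_force"].round(1))
g=o["tcp_pos"]-.019*M[:,2]
print("grasp in bar frame mm",((g-[.5978,-.1531,.0464])@F*1000).round(1),"yaw",np.degrees(np.arctan2(M[1,0],M[0,0])).round(2),"tilt",np.degrees(np.arcsin(M[2,0])).round(2))
E
python3 st.py
```

```text
tcp [ 0.5736 -0.1557  0.1018] x [ 0.897 -0.061  0.438] y [-0.08  -0.996  0.026] z [ 0.435 -0.058 -0.899] j [ 0.46  0.39 -0.34  2.19  0.7   0.17 -2.14] F [-0.4 -0.7  0.3]
grasp in bar frame mm [15.1 -3.7 77.9] yaw -3.88 tilt 25.95
```

>>> servo_tool([
  [0.3,4,0,3,3,-8,0.25],
  [0.5,8,0,6,3,-20,0.25],
  [0.5,8,0,8,3,-25,0.25],
  [0.5,8,0,8,3,-25,0.25],
], force=60)

```text
clock: 12.27
tcp_pos: [0.581, -0.1535, 0.0759]
orientation: [3.064, -0.116, 0.483]
contact_force: [-0.6, -0.0, -0.2]
grip_width: 0.0641
gripper_force: 0.0
```

```bash
python3 st.py
```

```text
tcp [ 0.581  -0.1535  0.0759] x [ 0.949 -0.068  0.309] y [-0.079 -0.997  0.025] z [ 0.306 -0.048 -0.951] j [ 0.53  0.48 -0.46  2.08  0.62  0.37 -2.05] F [-0.6 -0.  -0.2]
grasp in bar frame mm [ 8.7 -1.1 51.9] yaw -4.08 tilt 17.97
```

>>> servo_tool([
  [1.4,0,0,3,1,-9,0.25],
  [1.4,0,0,6,1,-18,0.25],
  [1.4,0,0,8,1,-26,0.25],
  [1.4,0,0,8,1,-26,0.25],
], force=60)

```text
clock: 12.6
tcp_pos: [0.5859, -0.1511, 0.0479]
orientation: [3.089, -0.119, 0.478]
contact_force: [0.2, -0.3, 0.1]
grip_width: 0.0642
gripper_force: 0.0
```

```bash
python3 st.py
```

```text
tcp [ 0.5859 -0.1511  0.0479] x [ 0.95  -0.073  0.302] y [-0.077 -0.997  0.002] z [ 0.301 -0.025 -0.953] j [ 0.52  0.53 -0.44  2.07  0.64  0.32 -2.06] F [ 0.2 -0.3  0.1]
grasp in bar frame mm [-3.3  1.3 26.2] yaw -4.39 tilt 17.6
```

>>> servo_tool([
  [0,0,0.3,2,-1,1,0.5],
  [0,0,0.3,2,-1,1,1],
  [0,0,0.3,2,-1,1,1],
  [0,0,0.3,2,-1,1,1],
  [0,0,0.3,2,-1,1,1],
], force=60)

```text
clock: 13.02
tcp_pos: [0.5894, -0.152, 0.0515]
orientation: [3.089, -0.11, 0.484]
contact_force: [-2.7, 0.6, 5.3]
grip_width: 0.0288
gripper_force: 60.0
```

>>> servo_tool([
  [0,0,0,0,0,0,1],
  [0,0,0,0,0,0,1],
  [0,0,0,0,0,0,1],
])

```text
clock: 13.27
tcp_pos: [0.5895, -0.152, 0.0515]
orientation: [3.089, -0.11, 0.484]
contact_force: [-2.8, 1.1, 6.3]
grip_width: 0.0287
gripper_force: 60.1
```

```bash
python3 st.py
```

```text
tcp [ 0.5895 -0.152   0.0515] x [ 0.95  -0.067  0.306] y [-0.071 -0.997  0.002] z [ 0.305 -0.024 -0.952] j [ 0.53  0.53 -0.45  2.07  0.64  0.33 -2.05] F [-2.8  1.1  6.3]
grasp in bar frame mm [ 1.7  0.6 27.1] yaw -4.06 tilt 17.8
```

>>> servo_tool([
  [0,0,0,-6,0,8,1],
  [0,0,0,-17,1,24,1],
  [0,0,0,-32,2,46,1],
  [0,0,0,-40,2,75,1],
  [0,0,0,-40,2,105,1],
], force=80)

```text
clock: 13.68
tcp_pos: [0.5448, -0.1497, 0.1549]
orientation: [3.092, -0.11, 0.472]
contact_force: [0.7, -1.5, -1.8]
grip_width: 0.0285
gripper_force: 80.4
```

>>> servo_tool([
  [0.5,6.9,0,0,30,10,1],
  [0.9,13.9,0,0,60,10,1],
  [1.4,20.9,0,0,95,10,1],
  [1.9,27.9,0,0,130,10,1],
  [2.4,34.9,0,0,165,10,1],
])

```text
clock: 14.1
tcp_pos: [0.5489, 0.016, 0.1673]
orientation: [-3.096, 0.111, 0.477]
contact_force: [0.1, -0.4, -2.6]
grip_width: 0.0285
gripper_force: 80.4
```

>>> servo_tool([
  [0,0,0,2,35,0,1],
  [0,0,0.5,4,75,-10,1],
  [0,0,1,6,115,-20,1],
  [0,0,1,6,150,-20,1],
  [0,0,1,6,170,-20,1],
])

```text
clock: 14.52
tcp_pos: [0.5528, 0.1901, 0.1454]
orientation: [-3.097, 0.074, 0.474]
contact_force: [0.1, 1.5, -1.7]
grip_width: 0.0281
gripper_force: 80.4
```

```bash
python3 shot.py w_h; python3 st.py
python3 - <<'E'
from h import *
im,d=r.grab_frame("side");a=np.load("w_h.npz")["im"]
cv2.imwrite("pics/b3.png",cv2.resize(np.vstack([a,cv2.resize(im[150:350,180:500],(640,400))]),(480,600),interpolation=cv2.INTER_AREA))
E
```

```text
tcp [0.5523 0.1937 0.1462] x [ 0.954 -0.041 -0.298] y [-0.044 -0.999 -0.003] z [-0.298  0.016 -0.954] j [ 0.11  0.69 -0.73  1.6   0.28  1.27 -2.28] F [-1.   4.5 -1.9]
grasp in bar frame mm [ 15.8 343.  132.9] yaw -2.49 tilt -17.36
```

View pics/b3.png

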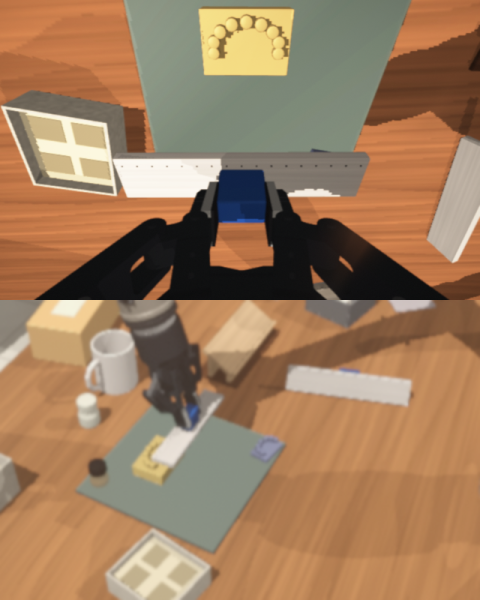

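The bar is held by its blue grip at (242,195), near level, ahead of the model's back edge at about y=73. Now I measure the bar against the model from this same view.

```bash
cat > bar.py <<'E'
import sys
from h import *
s=np.load(sys.argv[1]+".npz");P=s["P"];im=s["im"].astype(int);z=float(sys.argv[2])
inx=lambda x0,x1,y0,y1:(P[...,0]>x0)&(P[...,0]<x1)&(P[...,1]>y0)&(P[...,1]<y1)
Z=P[...,2]
v=np.arange(400)[:,None]+0*Z
grey=(np.ptp(im,axis=-1)<45)&(im.min(-1)>60)&inx(.5,.64,.08,.31)&(abs(Z-z)<.012)
q=P[grey]
for i in range(4):
    A=np.c_[q[:,0]-q[:,0].mean(),q[:,1]-q[:,1].mean(),np.ones(len(q))];c,*_=np.linalg.lstsq(A,q[:,2],rcond=None);res=abs(A@c-q[:,2]);k=res<max(.002,1.5*np.median(res)) if i<3 else res<9; q=q[k]
print("n",len(q),"slope deg x,y",np.degrees(c[:2]).round(2),"z",c[2].round(4))
print("bar rect",cv2.minAreaRect((q[:,:2]*1000).astype(np.float32)))
ys=np.arange(q[:,1].min()+.01,q[:,1].max()-.01,.004);far=np.array([np.percentile(q[abs(q[:,1]-y)<.002,0],99) for y in ys])
near=np.array([np.percentile(q[abs(q[:,1]-y)<.002,0],1) for y in ys])
p=np.polyfit(ys,far,1);k=abs(np.polyval(p,ys)-far)<.0015;p=np.polyfit(ys[k],far[k],1)
print("far edge slope deg",np.degrees(p[0]),"yrange",q[:,1].min(),q[:,1].max(),"width",np.median(far-near))
yel=(im[...,2]-im[...,0]>50)&inx(.57,.7,.1,.27)&(Z>.026)&(Z<.034)
m=P[yel];print("model",cv2.minAreaRect((m[:,:2]*1000).astype(np.float32)),len(m))
ym=np.arange(.150,.218,.004);b=np.array([np.percentile(m[abs(m[:,1]-y)<.002,0],1) for y in ym]);pm=np.polyfit(ym,b,1)
print("model back slope deg",np.degrees(pm[0]),"x at mid",np.polyval(pm,.184),"bar far edge there",np.polyval(p,.184),"gap mm",1000*(np.polyval(pm,.184)-np.polyval(p,.184)))
E
python3 - <<'E'
from h import *
s=np.load("w_h.npz");P=s["P"]
for u,v in((200,240),(190,225),(450,235),(420,225)):print(P[v,u].round(4))
E
python3 bar.py w_h 0.138
```

```text
[0.5571 0.2538 0.1358]
[0.567  0.2564 0.1351]
[0.5541 0.1229 0.1357]
[0.561  0.139  0.1348]
n 13851 slope deg x,y [-0.87  0.17] z 0.1357
bar rect ((555.3903198242188, 189.93406677246094), (170.23782348632812, 37.249019622802734), 87.4592056274414)
far edge slope deg 2.7346271321728226 yrange 0.10437027584949954 0.27516999396325603 width 0.03477521714978887
model ((620.9724731445312, 182.6643524169922), (80.338623046875, 56.432830810546875), 86.95005798339844) 8292
model back slope deg 3.891001125175683 x at mid 0.5939701580255125 bar far edge there 0.5730314499349533 gap mm 20.9387080905592
```

>>> servo_tool([
  [0,-0.9,-0.3,4,-5,-30,1],
  [0,-0.9,-0.3,8,-5,-65,1],
  [0,-0.9,-0.3,8,-5,-95,1],
  [0,-0.9,-0.3,8,-5,-108,1],
  [0,-0.9,-0.3,8,-5,-108,1],
])

```text
clock: 15.03
tcp_pos: [0.5608, 0.1777, 0.0347]
orientation: [-3.103, 0.092, 0.456]
contact_force: [0.4, -0.6, -2.0]
grip_width: 0.0285
gripper_force: 80.4
```

```bash
python3 shot.py w_h2; python3 st.py; python3 bar.py w_h2 0.028
```

```text
tcp [0.5621 0.1789 0.0371] x [ 0.957 -0.057 -0.284] y [-0.059 -0.998  0.003] z [-0.284  0.014 -0.959] j [ 0.09  0.81 -0.66  1.65  0.37  1.1  -2.31] F [ 0.3  0.1 -0.5]
grasp in bar frame mm [-38.1 328.9  37.6] yaw -3.42 tilt -16.52
n 13864 slope deg x,y [-0.17 -0.16] z 0.0251
bar rect ((563.3798217773438, 177.41519165039062), (170.1720428466797, 37.51388931274414), 86.52701568603516)
far edge slope deg 3.3168084407271263 yrange 0.0919204433804143 0.26325307159979106 width 0.03498897098176462
model ((621.0874633789062, 182.71157836914062), (80.35892486572266, 56.8077392578125), 87.04669952392578) 19499
model back slope deg 3.0489629970884984 x at mid 0.5942179227486146 bar far edge there 0.5817576035620727 gap mm 12.460319186541891
```

>>> servo_tool([
  [0,0,0.3,3,4,-2,1],
  [0,0,0.3,6,7,-5,1],
  [0,0,0.3,8,7,-6,1],
  [0,0,0.3,8,7,-6,1],
  [0,0,0.3,8,7,-6,1],
])

```text
clock: 15.5
tcp_pos: [0.5717, 0.1873, 0.0325]
orientation: [-3.103, 0.083, 0.444]
contact_force: [-0.4, -0.2, -2.2]
grip_width: 0.0282
gripper_force: 80.4
```

>>> servo_tool([
  [0,0,0,0,0,0,1],
  [0,0,0,0,0,0,1],
])

```text
clock: 15.67
tcp_pos: [0.5712, 0.1869, 0.032]
orientation: [-3.103, 0.083, 0.446]
contact_force: [0.1, -0.0, -2.1]
grip_width: 0.0282
gripper_force: 80.4
```

```bash
python3 shot.py w_h3; python3 st.py; python3 bar.py w_h3 0.019
```

```text
tcp [0.5712 0.1869 0.032 ] x [ 0.958 -0.051 -0.281] y [-0.053 -0.999  0.002] z [-0.281  0.013 -0.96 ] j [ 0.08  0.83 -0.66  1.62  0.37  1.11 -2.31] F [ 0.2 -0.3 -2.3]
grasp in bar frame mm [-34.2 337.5  28.5] yaw -3.08 tilt -16.34
n 33275 slope deg x,y [-0.09 -0.04] z 0.0089
bar rect ((570.0009765625, 191.60585021972656), (139.99432373046875, 223.1919708251953), 0.00019145823898725212)Traceback (most recent call last):
  File "bar.py", line 13, in <module>
    ys=np.arange(q[:,1].min()+.01,q[:,1].max()-.01,.004);far=np.array([np.percentile(q[abs(q[:,1]-y)<.002,0],99) for y in ys])
                                                                       ~~~~~~~~~~~~~^^^^^^^^^^^^^^^^^^^^^^^^^^^^
    return _quantile_unchecked(
        a, q, axis, out, overwrite_input, method, keepdims, weights)
    return _ureduce(a,
                    func=_quantile_ureduce_func,
    ...<5 lines>...
                    overwrite_input=overwrite_input,
                    method=method)
    r = func(a, **kwargs)
    result = _quantile(arr,
                       quantiles=q,
    ...<2 lines>...
                       out=out,
                       weights=wgt)
    slices_having_nans = np.isnan(arr[-1, ...])
                                  ~~~^^^^^^^^^
IndexError: index -1 is out of bounds for axis 0 with size 0
```

Glass got into the fit, so I tighten the height band and repeat on the same picture.

```bash
sed -i 's/<.012)/<.0045)/' bar.py; python3 bar.py w_h3 0.020
```

```text
n 12533 slope deg x,y [ 0.58 -0.04] z 0.0224
bar rect ((573.693359375, 186.75204467773438), (170.4630126953125, 37.630916595458984), 86.99789428710938)
far edge slope deg -2.106030183960344 yrange 0.10085332546392595 0.2720243415559412 width 0.031846019411816195
model ((621.3173828125, 182.6484375), (80.68388366699219, 56.60433578491211), 87.19493865966797) 17569
model back slope deg 2.5095387118645216 x at mid 0.5944307325813278 bar far edge there 0.5869694004716516 gap mm 7.461332109676255
```

>>> servo_tool([
  [0,0,0,0,-1.5,-2,1],
  [0,0,0,0,-1.5,-4,1],
  [0,0,0,0,-1.5,-4,1],
  [0,0,0,0,-1.5,-4,1],
])

```text
clock: 16.05
tcp_pos: [0.571, 0.1854, 0.0275]
orientation: [-3.103, 0.083, 0.447]
contact_force: [-0.1, 0.1, -1.9]
grip_width: 0.028
gripper_force: 80.4
```

>>> servo_tool([
  [0,0,0,0,0,-1,1],
  [0,0,0,0,0,-1,1],
  [0,0,0,0,0,-1,1],
])

```text
clock: 16.3
tcp_pos: [0.5712, 0.1856, 0.0268]
orientation: [-3.103, 0.083, 0.446]
contact_force: [0.3, -0.7, -2.7]
grip_width: 0.0286
gripper_force: 80.4
```

```bash
python3 st.py;python3 shot.py w_h4;  python3 bar.py w_h4 0.0175
```

```text
tcp [0.5712 0.1856 0.0268] x [ 0.958 -0.051 -0.281] y [-0.053 -0.999  0.002] z [-0.281  0.013 -0.96 ] j [ 0.08  0.84 -0.66  1.62  0.38  1.1  -2.31] F [ 0.3 -0.7 -2.7]
grasp in bar frame mm [-37.1 336.2  24.2] yaw -3.06 tilt -16.35
n 11179 slope deg x,y [ 0.54 -0.04] z 0.0172
bar rect ((573.429931640625, 185.41165161132812), (170.92132568359375, 38.05542755126953), 87.0263900756836)Traceback (most recent call last):
  File "bar.py", line 13, in <module>
    ys=np.arange(q[:,1].min()+.01,q[:,1].max()-.01,.004);far=np.array([np.percentile(q[abs(q[:,1]-y)<.002,0],99) for y in ys])
                                                                       ~~~~~~~~~~~~~^^^^^^^^^^^^^^^^^^^^^^^^^^^^
    return _quantile_unchecked(
        a, q, axis, out, overwrite_input, method, keepdims, weights)
    return _ureduce(a,
                    func=_quantile_ureduce_func,
    ...<5 lines>...
                    overwrite_input=overwrite_input,
                    method=method)
    r = func(a, **kwargs)
    result = _quantile(arr,
                       quantiles=q,
    ...<2 lines>...
                       out=out,
                       weights=wgt)
    slices_having_nans = np.isnan(arr[-1, ...])
                                  ~~~^^^^^^^^^
IndexError: index -1 is out of bounds for axis 0 with size 0
```

>>> servo_tool([
  [0,0,0,0,0,-0.5,1],
  [0,0,0,0,0,-0.5,1],
])

```text
clock: 16.52
tcp_pos: [0.5712, 0.1856, 0.0267]
orientation: [-3.103, 0.083, 0.446]
contact_force: [-1.0, -0.7, 1.8]
grip_width: 0.0282
gripper_force: 80.9
```

>>> servo_tool([
  [0,0,0,0,0,-0.5,1],
  [0,0,0,0,0,-0.5,1],
])

```text
clock: 16.68
tcp_pos: [0.5713, 0.1856, 0.0266]
orientation: [-3.103, 0.083, 0.446]
contact_force: [-0.5, -1.3, 6.4]
grip_width: 0.0284
gripper_force: 81.5
```

>>> servo_tool([
  [0,0,0,0,0,-0.5,1],
  [0,0,0,0,0,-0.5,1],
])

```text
clock: 16.85
tcp_pos: [0.5713, 0.1856, 0.0266]
orientation: [-3.103, 0.083, 0.446]
contact_force: [-1.8, -2.5, 8.7]
grip_width: 0.0287
gripper_force: 81.8
```

It's on the glass. I ease off the downward pressure and slide it gently to the back face.

>>> servo_tool([
  [0,0,0,0,0,0.6,1],
  [0,0,0,0.5,0,0.6,1],
  [0,0,0,1,0,0.6,1],
  [0,0,0,1,0,0.6,1],
])

```text
clock: 17.18
tcp_pos: [0.5714, 0.1856, 0.0265]
orientation: [-3.103, 0.082, 0.449]
contact_force: [-3.1, -2.4, 7.6]
grip_width: 0.0283
gripper_force: 81.5
```

>>> servo_tool([
  [0,0,0,0.5,0,0,1],
  [0,0,0,0.5,0,0,1],
])

```text
clock: 17.35
tcp_pos: [0.5714, 0.1856, 0.0265]
orientation: [-3.103, 0.082, 0.45]
contact_force: [-3.4, -1.9, 6.9]
grip_width: 0.0285
gripper_force: 81.6
```

>>> servo_tool([
  [0,0,0,0.5,0,0,1],
  [0,0,0,0.5,0,0,1],
])

```text
clock: 17.52
tcp_pos: [0.5716, 0.1856, 0.0265]
orientation: [-3.103, 0.082, 0.451]
contact_force: [-4.8, -1.3, 7.7]
grip_width: 0.0284
gripper_force: 81.5
```

>>> servo_tool([
  [0,0,0,0,0,0.5,1],
  [0,0,0,0,0,0.5,1],
])

```text
clock: 17.68
tcp_pos: [0.5723, 0.1857, 0.0266]
orientation: [-3.103, 0.082, 0.448]
contact_force: [-4.7, -0.0, 6.5]
grip_width: 0.0286
gripper_force: 81.2
```

>>> servo_tool([
  [0,0,0,0.3,0,0.3,1],
  [0,0,0,0.5,0,0.3,1],
  [0,0,0,0.5,0,0.3,1],
])

```text
clock: 17.93
tcp_pos: [0.5731, 0.1857, 0.0266]
orientation: [-3.103, 0.082, 0.448]
contact_force: [-4.5, 0.5, 4.4]
grip_width: 0.028
gripper_force: 81.0
```

```bash
python3 shot.py w_h5
python3 - <<'E'
from h import *
o=r.get_obs(); print(o["tcp_pos"].round(4),o["contact_force"].round(1),o["moment"].round(2))
im=np.load("w_h5.npz")["im"]
cv2.imwrite("pics/c5.png",cv2.resize(im[10:290,120:520],None,fx=2,fy=2))
E
```

```text
[0.573  0.1858 0.0266] [-4.6  1.   3.6] [-0.07  0.98 -0.07]
```

View pics/c5.png

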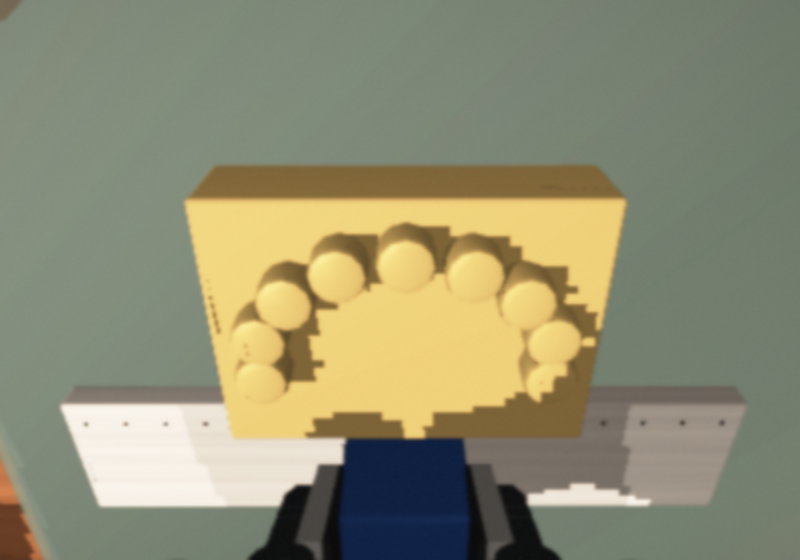

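The bar lies along the model's back, slightly right and left of it at (150,450) and (680,450). The seam itself is hidden by the model's top edge (row 437). I test contact with a small extra push.

>>> servo_tool([
  [0,0,0,0.5,0,0.2,1],
  [0,0,0,1,0,0.2,1],
  [0,0,0,1,0,0.2,1],
])

```text
clock: 18.23
tcp_pos: [0.5731, 0.1858, 0.0266]
orientation: [-3.103, 0.082, 0.451]
contact_force: [-6.0, -0.5, 3.3]
grip_width: 0.0281
gripper_force: 80.9
```

>>> servo_tool([
  [0,0,0,1,0,0,1],
  [0,0,0,1,0,0,1],
  [0,0,0,1,0,0,1],
])

```text
clock: 18.48
tcp_pos: [0.5732, 0.1857, 0.0265]
orientation: [-3.103, 0.081, 0.454]
contact_force: [-8.1, -0.3, 4.8]
grip_width: 0.0284
gripper_force: 81.0
```

>>> servo_tool([
  [0,0,0,1,0,0,1],
  [0,0,0,1,0,0,1],
  [0,0,0,1,0,0,1],
])

```text
clock: 18.73
tcp_pos: [0.5732, 0.1858, 0.0265]
orientation: [-3.103, 0.081, 0.456]
contact_force: [-9.6, -0.2, 5.7]
grip_width: 0.0283
gripper_force: 81.0
```

```bash
python3 - <<'E'
from h import *
o=r.get_obs(); print(o["tcp_pos"].round(4),o["contact_force"].round(1),o["moment"].round(2))
E
python3 st.py|tail -1
```

```text
[0.5732 0.1858 0.0265] [-9.6 -0.2  5.7] [-0.05  2.44 -0.14]
grasp in bar frame mm [-35.4 336.6  22.8] yaw -3.01 tilt -16.73
```

Firm contact with the face, and the turning moment is small. I ease off, open and retreat along the tool axis.

>>> servo_tool([
  [0,0,0,-1,0,0.2,1],
  [0,0,0,-1.5,0,0.3,1],
  [0,0,0,-1.5,0,0.3,1],
], force=40)

```text
clock: 18.98
tcp_pos: [0.5732, 0.1858, 0.0266]
orientation: [-3.103, 0.082, 0.451]
contact_force: [-6.8, 1.1, 1.5]
grip_width: 0.0282
gripper_force: 80.6
```

>>> servo_tool([
  [0,0,0,0,0,0,0.6],
  [0,0,0,0,0,0,0.45],
  [0,0,0,0,0,0,0.35],
  [0,0,0,0,0,0,0.35],
])

```text
clock: 19.32
tcp_pos: [0.5763, 0.1854, 0.0273]
orientation: [-3.103, 0.084, 0.443]
contact_force: [-0.6, 0.6, 0.0]
grip_width: 0.0557
gripper_force: 0.0
```

```bash
python3 st.py
```

```text
tcp [0.5763 0.1854 0.0273] x [ 0.959 -0.052 -0.28 ] y [-0.054 -0.999  0.002] z [-0.279  0.013 -0.96 ] j [ 0.08  0.84 -0.65  1.61  0.38  1.1  -2.3 ] F [-0.6  0.6  0. ]
grasp in bar frame mm [-32.6 336.3  21.8] yaw -3.11 tilt -16.24
```

>>> servo_tool([
  [0,0,0,0,0,15,0.35],
  [0,0,0,0,0,40,0.35],
  [0,0,0,-5,0,75,0.35],
  [0,0,0,-15,0,110,0.35],
  [0,0,0,-30,0,145,0.35],
])

```text
clock: 19.73
tcp_pos: [0.5459, 0.1856, 0.1747]
orientation: [-3.103, 0.084, 0.443]
contact_force: [-0.1, -0.2, 1.0]
grip_width: 0.0552
gripper_force: 0.0
```

>>> servo_tool([
  [0,-6,0,-20,0,15,0.35],
  [0,-12,0,-45,0,30,0.35],
  [0,-16,0,-70,0,45,0.35],
  [0,-16,0,-80,0,50,0.35],
  [0,-16,0,-80,0,50,0.35],
])

```text
clock: 20.15
tcp_pos: [0.463, 0.1863, 0.2251]
orientation: [-3.13, 0.075, 0.003]
contact_force: [0.8, 0.6, 0.3]
grip_width: 0.0557
gripper_force: 0.0
```

```bash
python3 st.py; python3 shot.py w_e; python3 bar.py w_e 0.0175
python3 - <<'E'
from h import *
a=np.load("w_e.npz")["im"];cv2.imwrite("pics/e.png",cv2.resize(a[0:220,140:540],None,fx=2,fy=2))
E
```

```text
tcp [0.463  0.1863 0.2251] x [ 0.999 -0.048 -0.002] y [-0.048 -0.999 -0.011] z [-0.001  0.011 -1.   ] j [ 0.21  0.29 -0.83  1.93  0.24  1.01 -2.35] F [0.8 0.6 0.3]
grasp in bar frame mm [-15.7 329.2 252.3] yaw -2.75 tilt -0.11
n 5530 slope deg x,y [-0.06 -0.04] z 0.0168
bar rect ((575.32666015625, 185.29879760742188), (169.86976623535156, 36.17467498779297), 87.16422271728516)
far edge slope deg 3.0596417592114404 yrange 0.10000278001343346 0.2706327556500926 width 0.035229855866153736
model ((608.5761108398438, 183.230712890625), (80.03892517089844, 31.720272064208984), 87.00154113769531) 2852
model back slope deg 3.1052692835638 x at mid 0.593063377210743 bar far edge there 0.5926168125578569 gap mm 0.4465646528860612
```

View pics/e.png

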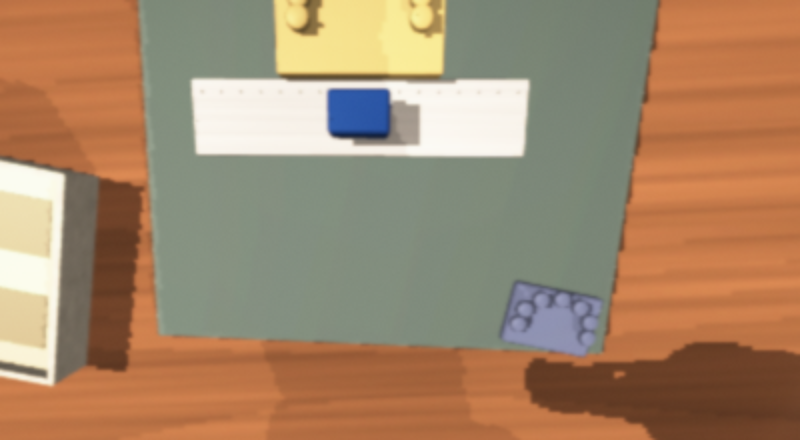

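The bar lies flat on the glass (top at 16.8 mm). The measured gap to the back face is about 0.4 mm, within the camera's error, and the angle matches within about 0.05°. It is centred within 1 mm. The seam in the picture runs along row 77, and the arm is clear.

```bash
python3 -c "
from bench import r
print(r.hand_in())"
```

```text
the job is handed in; nothing more can be done
None
```

The job is handed in: both plaster chunks are in the grey bin, and the straightedge lies flat on the glass against the model's back face, centred and released, after about 20 s of the 72 s allowed. The hand-in gave no verdict.

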